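Hold a filter plate on the air-test station

ROBOT

A 6-joint arm with a two-finger parallel gripper is mounted at the origin on a cart in front of the work surface, level with it; the furniture and walls round the work are solid. World frame = base frame: x ahead of the robot, y to its left, z up, the work surface at z = 0. Lengths are in mm, angles in rad, forces in N, time in s.
With the tool pointing down it reaches from about 250 to 775 mm from the base axis. Payload 8.9 kg.
Tool frame: the origin (TCP) lies at the very end of the fingers, on their centre line; the grasp point (between the pads) lies 19 mm behind it (bot.grip_point_offset is the distance from the TCP to the grasp point, in mm); z points along the fingers, y is the line along which they close (so a half turn about z gives the same grasp; the last joint's range is limited). The gripper opens to 85 mm and grips with 20 to 120 N. Pads are 22 mm wide; open, the fingers measure 114 mm over their backs; the gripper's body (76 mm by 85 mm) begins 54 mm behind the grasp point. The pads swing forward as they close: fully open they stand 13 mm farther back than shut.
Start: joints at [-1.353, 0.291, -0.153, 1.127, 0, 1.431], TCP at [183.372, -491.933, 231.305] pointing down, gripper open.
Joint ranges: [-2.52, 2.52], [-0.91, 1.74], [-1.3, 1.37], [-1.96, 2.02], [-1.52, 1.47], [-3.14, 3.14]. Speed limits (rad/s): [2.22, 2.22, 2.79, 3.14, 3.14, 3.14].

INTERFACE

Orientations are given as a rotation vector (axis times angle).
In Python, from plant import bot, grab_frame, get_calibration gives the robot as it stands.
- The arm moves only by the tool jog_arm, never from a script. Its argument "plan" is a list of rows, each a list of 4 numbers: the shift along the tool's x, y, z in units of 25 mm (1.0 is 25 mm), then the turn about the tool's z in units of 8 degrees (1.0 is 8 degrees). In form: [[tx, ty, tz, yaw], ...]. A call has exactly 8 rows; each row is the pose to reach, as a shift and turn from the pose commanded when the call began, along the tool's axes at that moment; what a row does not reach only later rows make up. A row lasts 1/8 s, in which the tool goes at most 62.5 mm and 10.7 degrees, less where a joint would pass 70% of its speed; a pose out of reach is approached as far as the arm can. A call with a gripper value outside its range is refused whole. "gripper" is the opening, from 0 (shut) to 1 (fully open), set as the call begins (left out, the last holds). The fingers move at their own pace and stop on an object; "newtons" is the grip in N (left out, the last holds). Time passes only in rows, so rows that repeat a pose let the fingers close, or fill a call up. It gives the time, the measured TCP pose, the force and the opening at its end, in the units of the state.
- bot.read_state(): the state, without advancing time (a new reading comes with each control period).
- grab_frame(name): name is "side" or "top" or "wrist"; returns the picture (480x640x3 uint8, red, green, blue); there is no depth.
- get_calibration(name): a dict with "mtx" (3x3 intrinsics, pixels), "R" (3x3) and "t" (3): a world point X has camera coordinates R X + t. Camera axes: x right, y down, z forward; pixel columns grow to the right and rows downward; lengths in mm; the calibration is good to about 2 mm. A picture is of the moment at which its call begins: read the wrist's pose just before it. get_calibration takes no time and is no camera call; for the wrist camera it gives the pose at the moment of the call.
- bot.finish_job(): hands the job in, once; it reports no verdict.
The state is a dict: "t": time; "qpos": joint angles; "joint_velocities": joint speeds; "tau": joint torques, N m; "tool_pos": TCP position; "eef_rot": TCP orientation; "force": force on the tool from outside, world axes, zero at the start; "torque": the same for the moment, N m; "grip_width": finger opening in mm.
Only numpy, scipy, OpenCV 4.12 (cv2) and the standard library are available. Lean on these libraries where they do the work, as an engineer would, in place of code of your own. Each camera call takes 0.05 s, during which the arm holds its last target. There are 200 camera calls.

TASK

Two washed filter plates lie flat on the bench, each with one corner notched at its labelled end. Pick up the one that lies label up, seat it label up between the dowel pins of the air-test station so that its notch goes over the key pin, press it down on the spring-loaded sealing pad until the pad is fully down, and finish while still holding it pressed there: do not let go. Leave the turned-over plate and the other things on the bench where they are.

Things in the scene. Friction and masses are not known exactly. Their poses are not given: they have to be found in the camera images.
- filter_plate_center (a point): centre (half-way up) of the plate that lies label up on the bench: aluminium frame 90 x 46 x 8 mm, 90 g, two dark gauze windows, pale label at one end. x: along the length to the labelled, notched end; z: up, out of the label face. Square notch 12 x 12 mm through the corner at +x, -y (right-hand corner if that end points away from you). Grip it across the 46 mm (along y).
- turned_plate_center (a point): centre of the other filter plate, same size and make, lying label down: no label to be seen, and seen from above its notch is the mirror image (left-hand corner if the notched end points away from you). x to its notched end, z up. Leave it alone.
- station: air-test station, fixed; origin on the bench under the middle of its pad, z up. Grey base plate 10 mm high, x -121 to 65, y -42 to 42 mm; manifold block, nipple and gauge at the -x end (x below -70, up to 57 mm high). Nest of six 6 mm steel dowel pins, pointed tops 41 mm above the bench, at x +-35, y +-28.5 and x +-50.5, y 0: 2.5 mm play round the plate; 64 mm free for a finger on each long side
- key_pin (a point): tip of the key pin, a seventh dowel like the others (6 mm, 41 mm above the bench) inside the nest at x 40.5, y -18.5 mm of the station. It stands in the plate's notch when the plate lies label up with its x along the station's x; any other way round the plate rides up on it
- pad_top (a point): centre of the top face of the black sealing pad (74 x 36 mm), 26 mm above the bench at rest; the seated plate's centre is then 4 mm above this point and moves down with it. Axes as the station's.
- pad (a joint): how far the sealing pad is pressed down, m: 0 at rest, 0.006 fully down on its stop. Its spring needs about 2 N to begin and about 8 N at the stop, and pushes the pad up again when let go.
- valve_body: bystander: aluminium valve body half, 87 x 137 x 20 mm; origin under its middle
- bearing_ring: bystander: steel bearing race, 72 mm across, 18 mm high; origin under its middle
- gear: bystander: planet gear, 68 mm across, 14 mm high; origin under its middle
- spool_a: bystander: small brass valve spool, 62 x 15 x 10 mm, lying flat; origin under its middle
- clutch_drum: fixed obstacle: upright clutch drum standing on the bench behind the plates, 164 mm across, 195 mm high with a rod sticking out behind; origin under its middle. Go round or over it
Things that resemble listed ones, but are neither listed nor needed, are in the scene too. Leave any turquoise look-alike of the part that bears filter_plate_center alone.

How it is judged:
By the outcome, as a careful person would: the job done as asked, in the order asked, and still so for the second after the job is handed in, while the arm keeps its last pose, push and grip.
It also fails if it takes over 45 s, if anything falls off the work surface, if the arm or the gripper's body presses on something with over 40 N, if the wrist force passes 120 N, or if a joint passes its speed limit or range.

## Working session

There is one attempt and no reset: what is moved stays moved. The work goes in short steps, Python scripts to look and compute and a tool call to move; the robot and the scene stay as the last step left them, time stands still between calls to the robot, and variables do not carry over. Pictures are saved under pics/ and viewed, on a budget of 10 in all, crops included, one or two more only if the job needs it, and the job is handed in when it is done.

Besides the shell and the picture viewer there is one more tool, called after "Request:" as a command line: name --pt "numbers of a row" for each row, then --argument value for the rest. jog_arm: Moves the arm, as the interface text tells. Its arguments: {"type":"object","properties":{"plan":{"type":"array"},"gripper":{"type":"number"},"newtons":{"type":"number"}},"required":["plan"]}

```bash
mkdir -p pics; ls
python3 - <<'E'
from plant import bot, grab_frame, get_calibration
import cv2,numpy as np
for n in ("top","side"):
    im=grab_frame(n); cv2.imwrite(f"pics/{n}0.png",im[...,::-1])
    c=get_calibration(n); print(n,np.round(c["mtx"],1).tolist(),np.round(c["R"],3).tolist(),np.round(c["t"],1).tolist())
print(bot.read_state())
E
```

```text
pics
top [[519.1, 0.0, 320.6], [0.0, 519.1, 238.6], [0.0, 0.0, 1.0]] [[-0.015, -1.0, -0.022], [-0.994, 0.017, -0.108], [0.109, 0.02, -0.994]] [-4.1, 539.3, 1204.2]
side [[452.5, 0.0, 318.4], [0.0, 452.5, 243.0], [0.0, 0.0, 1.0]] [[0.97, -0.241, 0.025], [-0.069, -0.376, -0.924], [0.232, 0.895, -0.381]] [-535.3, 67.8, 838.3]
{'t': 0.1, 'qpos': array([-1.35328142e+00,  2.91212687e-01, -1.54022807e-01,  1.12670504e+00,
        8.93589168e-06,  1.43149024e+00]), 'joint_velocities': array([-0.00074453, -0.00244101,  0.00114572,  0.00014885,  0.00185896,
       -0.0002987 ]), 'tau': array([ 2.44650575e-03, -5.37978780e+01,  3.31917822e+01,  9.25671367e-03,
       -1.26158434e-04,  1.32684289e-05]), 'tool_pos': array([ 183.30169359, -491.55593485,  230.80604878]), 'eef_rot': array([-3.09060068e+00, -5.57321422e-01,  5.62191128e-05]), 'force': array([ 0.02840537, -0.19270074,  0.60634807]), 'torque': array([ 0.0002211 , -0.03654192, -0.01810924]), 'grip_width': 85.49620256886418}
```

View pics/top0.png

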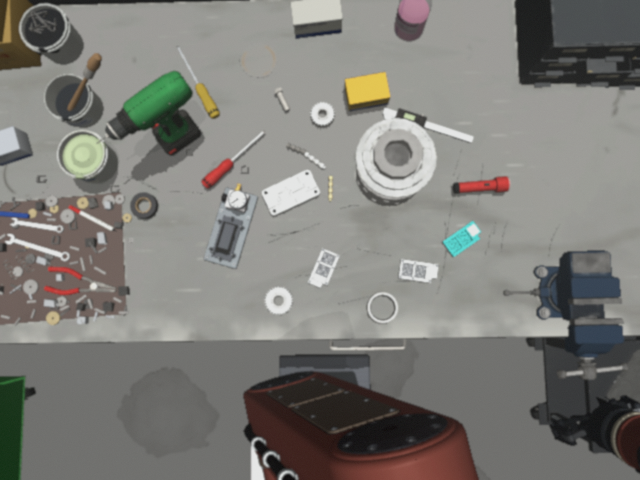

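View pics/side0.png

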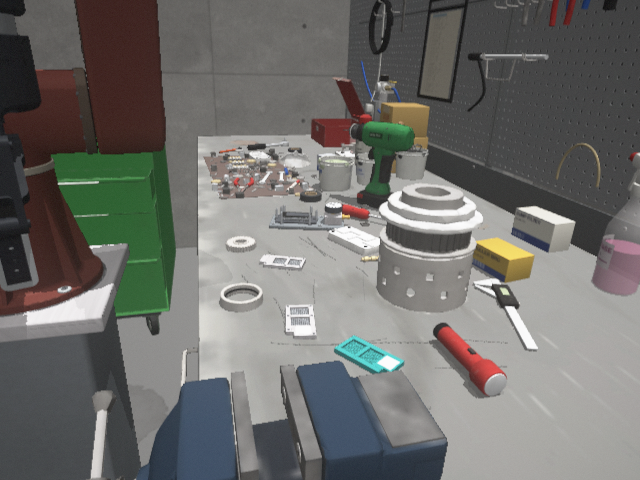

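The top view shows a grey plate A at (323,267), a grey plate B at (418,271), and a turquoise look-alike at (462,238), which I leave alone. The station is at (231,230) with its gauge at the upper end. Next I enlarge A, B and the station in one picture.

```bash
cat > h.py <<'E'
import numpy as np, cv2
from plant import bot, grab_frame, get_calibration
def unproj(c,uv,z):
    K,R,t=(np.array(c[k]) for k in("mtx","R","t"))
    d=R.T@np.linalg.solve(K,[*uv,1.]); o=-R.T@t
    return o+d*(z-o[2])/d[2]
def proj(c,X):
    K,R,t=(np.array(c[k]) for k in("mtx","R","t"))
    p=K@(R@np.array(X,float)+t); return p[:2]/p[2]
E
python3 - <<'E'
import cv2,numpy as np
im=cv2.imread("pics/top0.png"); s=cv2.imread("pics/side0.png")
def crop(im,x,y,w,h,f): return cv2.resize(im[y:y+h,x:x+w],None,fx=f,fy=f,interpolation=cv2.INTER_CUBIC)
a=crop(im,300,240,50,50,6);b=crop(im,390,246,50,50,6);c=crop(im,200,180,60,100,6)
d=crop(s,255,245,70,50,4.286)[:200,:300]; e=crop(s,270,295,60,50,5)[:, :300]
g=np.zeros((600,660+300-160,3),np.uint8)
g[:300,:300]=a; g[300:600,:300]=b; g[:600,300:660]=c
g2=crop(s,270,295,50,50,2.8);g[:140,660:800]=g2
g2=crop(s,258,240,50,50,2.8);g[150:290,660:800]=g2
cv2.imwrite("pics/c1.png",g)
E
```

```text
(no output)
```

View pics/c1.png

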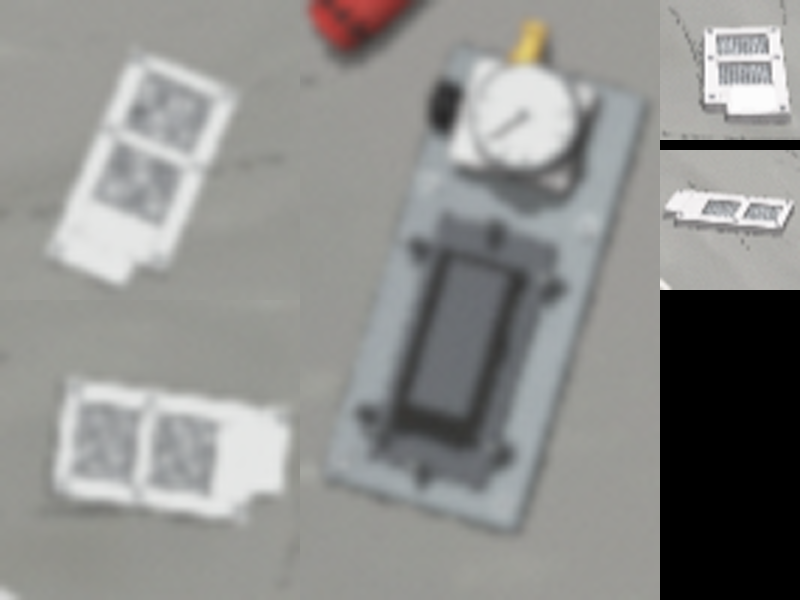

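Plate B at (419,271) is the label-up one: its notched end points right in the image and the notch is on its right-hand corner (lower right). Plate A's notched end points down and the notch is on its left-hand side, so it is the turned one. I'll confirm this in the wrist view. Now I compute rough poses.

Run:
```python
from h import *
from scipy.spatial.transform import Rotation as Ro
c=get_calibration("top")
B=lambda p:(390+p[0]/6-.4,246+(p[1]-300)/6-.4); S=lambda p:(200+(p[0]-300)/6-.4,180+p[1]/6-.4)
for n,p in dict(left=(63,435),right=(288,465),ctr=(175,452)).items(): print("B",n,unproj(c,B(p),8).round(1))
for p in [(462,42),(648,97),(520,530),(325,478)]: print("base",unproj(c,S(p),10).round(1))
for p in [(495,235),(425,475),(417,250),(552,290),(367,412),(502,460)]: print("pin",unproj(c,S(p),30).round(1))
s=bot.read_state(); R=Ro.from_rotvec(s["eef_rot"]).as_matrix(); print(R.round(3)); w=get_calibration("wrist")
Rw,t=np.array(w["R"]),np.array(w["t"]); print("cam in tool",(R.T@(-Rw.T@t-s["tool_pos"])).round(1),(R.T@Rw.T).round(3),np.array(w["mtx"]).round(1).tolist())
```

```text
B left [ 467.1 -201.8    8. ]
B right [ 453.7 -290.7    8. ]
B ctr [ 459.6 -246.1    8. ]
base [673.5 215.9  10. ]
base [649.2 139.7  10. ]
base [473.8 191.6  10. ]
base [496.1 270.4  10. ]
pin [590.6 198.2  30. ]
pin [495.1 225.7  30. ]
pin [585.1 229.4  30. ]
pin [568.1 175.4  30. ]
pin [520.6 249.   30. ]
pin [500.6 195.1  30. ]
[[ 0.937  0.349 -0.   ]
 [ 0.349 -0.937  0.001]
 [ 0.    -0.001 -1.   ]]
cam in tool [  84.2   -1.  -140.8] [[-0.001 -0.946 -0.325]
 [ 1.    -0.001 -0.   ]
 [-0.    -0.325  0.946]] [[350.0, 0.0, 314.3], [0.0, 350.0, 239.2], [0.0, 0.0, 1.0]]
```

Plate B is near (460,-246) with its x axis at about -98.6° yaw. The station is near (543,212) with x at about 163.4°. I move above the plate, turning the tool backwards so joint 6 stays in range for the later carry.

Request:
jog_arm --pt "1.7 -0.7 0.4 -1.3" --pt "3.5 -1.4 0.8 -2.6" --pt "5.2 -2.0 1.2 -3.9" --pt "6.9 -2.7 1.6 -5.2" --pt "8.6 -3.4 2.0 -6.5" --pt "10.4 -4.0 2.4 -7.8" --pt "12.1 -4.7 2.8 -9.1" --pt "13.8 -5.35 3.2 -10.4" --gripper 1

```text
t: 1.1
tool_pos: [460.8, -244.8, 150.8]
eef_rot: [-1.934, -2.475, 0.0]
force: [-0.2, -0.6, -0.8]
grip_width: 85.2
```

Request:
jog_arm --pt "0 0 0 -1.3" --pt "0 0 0 -2.6" --pt "0 0 0 -3.9" --pt "0 0 0 -5.2" --pt "0 0 0 -6.5" --pt "0 0 0 -7.8" --pt "0 0 0 -9.1" --pt "0 0 0 -10.4"

```text
t: 2.1
tool_pos: [459.7, -245.9, 151.0]
eef_rot: [0.197, -3.135, -0.001]
force: [-0.7, -0.1, 0.1]
grip_width: 85.6
```

Request:
jog_arm --pt "0 0 0 -1.3" --pt "0 0 0 -2.6" --pt "0 0 0 -3.9" --pt "0 0 0 -5.2" --pt "0 0 0 -6.5" --pt "0 0 0 -7.8" --pt "0 0 0 -9.0" --pt "0 0 0 -9.3"

```text
t: 3.1
tool_pos: [459.7, -245.9, 151.0]
eef_rot: [2.049, -2.381, -0.001]
force: [-0.1, -0.0, -0.3]
grip_width: 85.4
```

```bash
cat >> h.py <<'E'
from scipy.spatial.transform import Rotation as Ro
def pose():
    s=bot.read_state(); R=Ro.from_rotvec(s["eef_rot"]).as_matrix()
    return s,R,np.degrees(np.arctan2(R[1,0],R[0,0]))
def show():
    s,R,y=pose(); print("t",round(s["t"],2),"tcp",s["tool_pos"].round(1),"yaw",round(y,2),"tilt",R[:,2].round(4),"q",s["qpos"].round(2),"F",s["force"].round(1),"w",round(s["grip_width"],1))
def goto(X,yaw):
    "shift and turn, in the units of jog_arm, to a world TCP and tool-x yaw (deg)"
    s,R,y=pose(); d=R.T@(np.array(X)-s["tool_pos"])/25; dy=-((yaw-y+180)%360-180)/8
    print("goto",d.round(3),round(dy,3))
E
python3 - <<'E'
from h import *
show(); c=get_calibration("wrist"); im=grab_frame("wrist")
np.save("w1.npy",{k:np.array(c[k]) for k in c},allow_pickle=True); cv2.imwrite("pics/w1.png",im[...,::-1])
E
```

```text
t 3.1 tcp [ 459.7 -245.9  151. ] yaw -98.58 tilt [-6.e-04  4.e-04 -1.e+00] q [-0.63  0.34 -0.3   0.93 -0.   -2.05] F [-0.1 -0.  -0.3] w 85.4
```

View pics/w1.png

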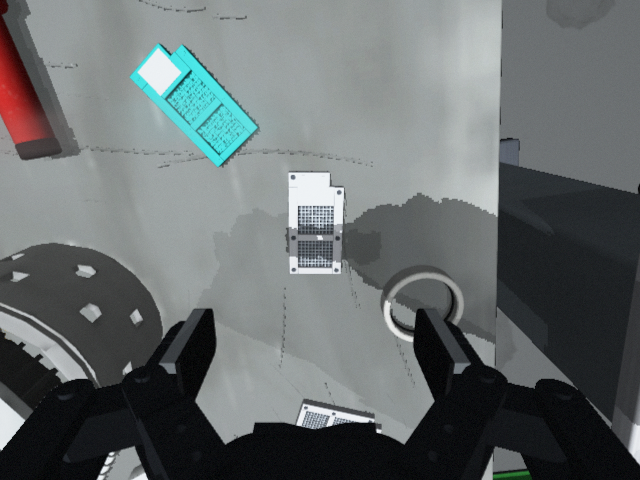

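The wrist view shows the plate at (315,225) with the labelled end pointing up and the notch at its right-hand corner, as described. The turquoise part is at (195,105) and the other plate at (340,415). I enlarge the plate to confirm it and read its corners.

Run:
```python
import cv2
im=cv2.imread("pics/w1.png"); cv2.imwrite("pics/w1c.png",cv2.resize(im[160:285,260:370],None,fx=4.8,fy=4.8,interpolation=cv2.INTER_CUBIC))
```

```text
(no output)
```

View pics/w1c.png

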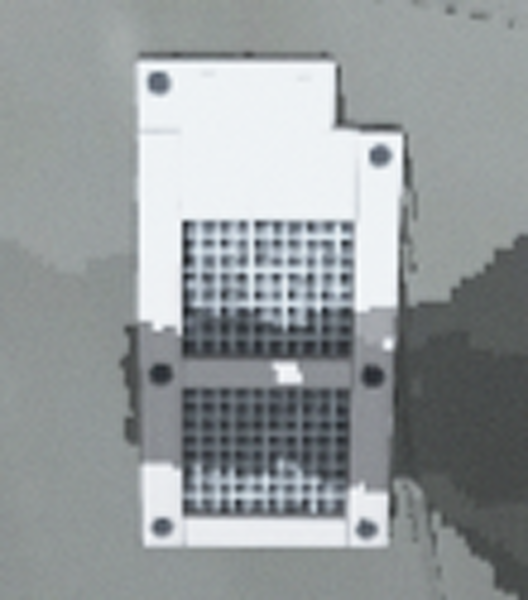

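The crop shows a pale label field above the gauze and the notch at top right, so this is the label-up plate. Crop corners: (138,60), (143,545), (389,546), (404,132), (336,60).

Run:
```python
from h import *
c=np.load("w1.npy",allow_pickle=True).item()
px=np.array([(138,60),(143,545),(389,546),(404,132),(336,60),(336,129)])/4.8+[260,160]-0.4
W=np.array([unproj(c,p,8)[:2] for p in px]); print(W.round(1))
M=np.array([(45,23),(-45,23),(-45,-23),(33,-23),(45,-11),(33,-11)],float)
a=M-M.mean(0); b=W-W.mean(0); th=np.arctan2((a[:,0]*b[:,1]-a[:,1]*b[:,0]).sum(),(a*b).sum())
R=np.array([[np.cos(th),-np.sin(th)],[np.sin(th),np.cos(th)]]); ctr=W.mean(0)-R@M.mean(0)
print("ctr",ctr.round(1),"yaw",np.degrees(th).round(2),"res",(W-(M@R.T+ctr)).round(1).tolist())
goto([*ctr,30],np.degrees(th)); goto([*ctr,2],np.degrees(th))
```

```text
[[ 473.9 -290.8]
 [ 488.4 -203.1]
 [ 443.5 -196.1]
 [ 431.3 -272.1]
 [ 441.1 -285.9]
 [ 442.6 -274.3]]
ctr [ 458.8 -243.4] yaw -99.17 res [[-0.5, 0.7], [-0.3, -0.4], [0.2, -0.7], [0.4, 0.3], [0.3, 0.2], [-0.1, -0.1]]
goto [-0.092  0.045  4.839] 0.078
goto [-0.092  0.044  5.959] 0.078
```

Request:
jog_arm --pt "-0.09 0.045 1.5 0.08" --pt "-0.09 0.045 3.0 0.08" --pt "-0.09 0.045 4.4 0.08" --pt "-0.09 0.045 5.2 0.08" --pt "-0.09 0.045 5.7 0.08" --pt "-0.09 0.045 5.95 0.08" --pt "-0.09 0.045 6.05 0.08" --pt "-0.09 0.045 6.05 0.08" --gripper 1

```text
t: 4.15
tool_pos: [459.5, -243.9, 0.5]
eef_rot: [-2.032, 2.396, -0.001]
force: [0.6, -0.1, 0.2]
grip_width: 85.6
```

Request:
jog_arm --pt "0 0 0 0" --pt "0 0 0 0" --pt "0 0 0 0" --pt "0 0 0 0" --pt "0 0 0 0" --pt "0 0 0 0" --pt "0 0 0 0" --pt "0 0 0 0" --gripper 0 --newtons 60

```text
t: 5.15
tool_pos: [459.4, -243.9, 0.8]
eef_rot: [-2.032, 2.396, -0.001]
force: [-2.3, 1.6, 9.6]
grip_width: 43.8
```

Force is 9.6 N upward, so the tips lightly touch the bench. The width of 43.8 mm is a little under 46, so I lift and check.

Request:
jog_arm --pt "0 0 -0.1 0" --pt "0 0 -0.4 0" --pt "0 0 -1.0 0" --pt "0 0 -1.8 0" --pt "0 0 -2.8 0" --pt "0 0 -3.6 0" --pt "0 0 -4 0" --pt "0 0 -4 0"

```text
t: 6.15
tool_pos: [459.6, -244.0, 100.8]
eef_rot: [-2.032, 2.396, -0.002]
force: [-0.6, -0.1, -1.4]
grip_width: 43.6
```

Run:
```python
from h import *
show(); c=get_calibration("wrist"); im=grab_frame("wrist")
np.save("w2.npy",{k:np.array(c[k]) for k in c},allow_pickle=True); cv2.imwrite("pics/w2.png",im[...,::-1])
b=im[...,::-1]; cv2.imwrite("pics/w2c.png",cv2.resize(b[230:480,170:460],None,fx=2.4,fy=2.4,interpolation=cv2.INTER_CUBIC))
s,R,y=pose(); print("grasp px",proj(c,s["tool_pos"]))
```

```text
t 6.15 tcp [ 459.6 -244.   100.8] yaw -99.4 tilt [ 1.2e-03 -8.0e-04 -1.0e+00] q [-0.63  0.39 -0.37  0.8   0.   -2.04] F [-0.6 -0.1 -1.4] w 43.6
grasp px [315.06237706 310.02304446]
```

View pics/w2c.png

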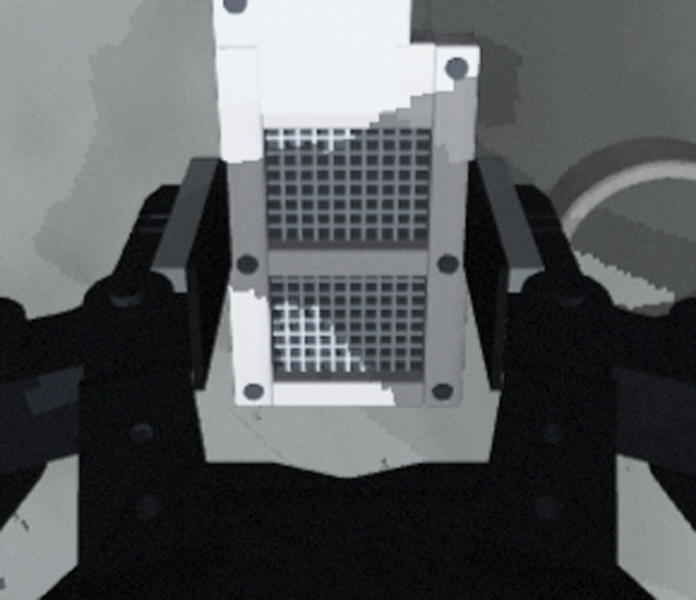

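The plate is held level between the pads (crop corners: notch (411,45) and (478,45), tail end (236,405) and (463,406)). I work out its pose in the tool frame, then the shift that puts the plate over the station.

Run:
```python
from h import *
c=np.load("w2.npy",allow_pickle=True).item()
px=np.array([(411,45),(478,45),(236,405),(463,406)])/2.4+[170,230]-0.3
M=np.array([(33,-11),(33,-23),(-45,23),(-45,-23)],float)
s,R,y=pose(); Rt=R
for dz in (4,7,10):
    W=np.array([unproj(c,p,s["tool_pos"][2]+dz) for p in px]); T=((W-s["tool_pos"])@R)[:,:2]  # tool coords
    m=M*[1,-1]  # tool y = -plate y
    a=m-m.mean(0); b=T-T.mean(0); th=np.arctan2((a[:,0]*b[:,1]-a[:,1]*b[:,0]).sum(),(a*b).sum())
    Q=np.array([[np.cos(th),-np.sin(th)],[np.sin(th),np.cos(th)]]); o=T.mean(0)-Q@m.mean(0)
    print(dz,"plate ctr in tool",o.round(1),"turn about tool z",np.degrees(th).round(2),"scale",(np.linalg.norm(b)/np.linalg.norm(a)).round(3),"res",(T-(m@Q.T+o)).round(1).tolist())
goto([530,205,120],163.4)
```

```text
4 plate ctr in tool [-1.8 -0.1] turn about tool z -0.32 scale 1.011 res [[0.5, 0.2], [0.4, -0.1], [-0.2, -0.3], [-0.7, 0.3]]
7 plate ctr in tool [ 0.1 -0.3] turn about tool z -0.32 scale 0.989 res [[-0.4, 0.1], [-0.4, -0.4], [0.6, 0.4], [0.2, -0.0]]
10 plate ctr in tool [ 2.1 -0.5] turn about tool z -0.32 scale 0.967 res [[-1.2, 0.1], [-1.3, -0.7], [1.5, 1.0], [1.0, -0.4]]
goto [-18.17    0.134  -0.799] 12.151
```

Request:
jog_arm --pt "-1.0 0.05 -0.6 0.6" --pt "-2.8 0.15 -1.2 1.6" --pt "-4.8 0.25 -2.0 2.6" --pt "-6.8 0.35 -2.0 3.6" --pt "-8.8 0.45 -2.0 4.6" --pt "-10.8 0.55 -2.0 5.6" --pt "-12.6 0.6 -2.0 6.2" --pt "-13.8 0.7 -2.0 6.6"

```text
t: 7.2
tool_pos: [497.7, 101.5, 149.1]
eef_rot: [0.753, -3.049, -0.001]
force: [0.1, -0.7, -0.8]
grip_width: 43.7
```

Run:
```python
from h import *
show(); goto([620,189,150],163.4)
```

```text
t 7.2 tcp [497.7 101.5 149.1] yaw -152.25 tilt [-1.5e-03  1.0e-04 -1.0e+00] q [ 0.06  0.32 -0.34  0.91  0.   -0.43] F [ 0.1 -0.7 -0.8] w 43.7
goto [-5.961  0.821 -0.043] 5.544
```

Request:
jog_arm --pt "-0.6 0.1 0 0.9" --pt "-1.5 0.2 0 1.8" --pt "-2.5 0.35 0 2.7" --pt "-3.5 0.5 0 3.6" --pt "-4.5 0.6 0 4.5" --pt "-5.4 0.75 0 5.3" --pt "-5.95 0.8 0 5.55" --pt "-5.95 0.8 0 5.55"

```text
t: 8.2
tool_pos: [620.3, 186.8, 148.6]
eef_rot: [-0.452, -3.107, 0.001]
force: [-0.6, -0.4, -0.7]
grip_width: 43.4
```

Run:
```python
from h import *
show(); c=get_calibration("wrist"); im=grab_frame("wrist")
np.save("w3.npy",{k:np.array(c[k]) for k in c},allow_pickle=True); b=im[...,::-1]; cv2.imwrite("pics/w3.png",b)
st=lambda x,y,z:[543.5+x*np.cos(2.852)-y*np.sin(2.852),212+x*np.sin(2.852)+y*np.cos(2.852),z]
P=np.array([proj(c,st(x,y,41)) for x,y in [(35,28.5),(35,-28.5),(-35,28.5),(-35,-28.5),(50.5,0),(-50.5,0),(40.5,-18.5)]]); print(P.round())
cv2.imwrite("pics/w3c.png",cv2.resize(b[60:260,190:450],None,fx=3,fy=3,interpolation=cv2.INTER_CUBIC))
```

```text
t 8.2 tcp [620.3 186.8 148.6] yaw 163.45 tilt [-1.7e-03 -3.0e-04 -1.0e+00] q [0.18 0.58 0.07 1.07 0.   0.47] F [-0.6 -0.4 -0.7] w 43.4
[[272.  67.]
 [361.  67.]
 [276. 176.]
 [357. 176.]
 [316.  40.]
 [316. 198.]
 [345.  57.]]
```

View pics/w3c.png

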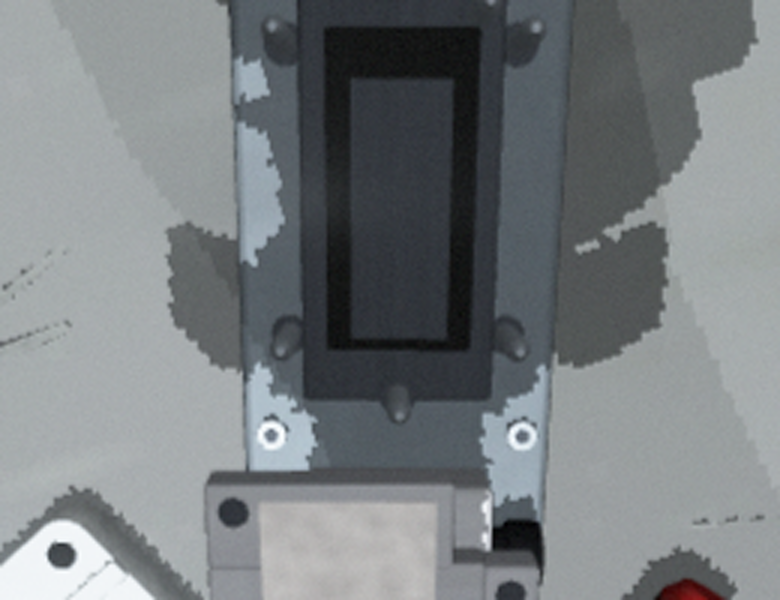

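Held plate at the bottom of the crop, label up, notch right. The nest pins and pad are visible, and the key-pin tip shows near crop (490,2). I enlarge the pin rows to read the tips.

Run:
```python
import cv2,numpy as np
b=cv2.imread("pics/w3.png"); f=lambda a:cv2.resize(cv2.convertScaleAbs(a,alpha=1.6,beta=10),None,fx=5.5,fy=5.5,interpolation=cv2.INTER_CUBIC)
cv2.imwrite("pics/w3d.png",np.vstack([f(b[30:85,250:390]),f(b[160:210,250:390])]))
```

```text
(no output)
```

View pics/w3d.png

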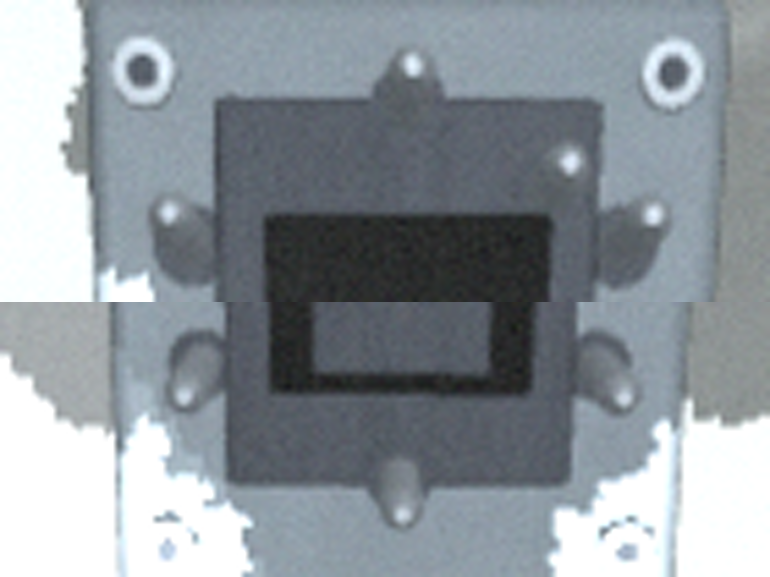

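Tips are clear: key (570,160) on the same side as the held notch, nest pins at (411,63), (170,210), (653,213), (184,395), (624,396), (403,514).

Run:
```python
from h import *
c=np.load("w3.npy",allow_pickle=True).item()
def fit(px,M,z):
    W=np.array([unproj(c,p,z)[:2] for p in px])
    a=M-M.mean(0); b=W-W.mean(0); th=np.arctan2((a[:,0]*b[:,1]-a[:,1]*b[:,0]).sum(),(a*b).sum())
    Q=np.array([[np.cos(th),-np.sin(th)],[np.sin(th),np.cos(th)]]); o=W.mean(0)-Q@M.mean(0)
    print("ctr",o.round(1),"yaw",np.degrees(th).round(2),"scale",round(np.linalg.norm(b)/np.linalg.norm(a),3),"res",(W-(M@Q.T+o)).round(1).tolist()); return o,np.degrees(th)
px=np.array([(411,63),(570,160),(170,210),(653,213),(184,93),(624,94),(403,212)])/5.5+[250,30]-.4
px[4:,1]+=130
M=np.array([(50.5,0),(40.5,-18.5),(35,28.5),(35,-28.5),(-35,28.5),(-35,-28.5),(-50.5,0)])
o,th=fit(px,M,41)
s,R,y=pose()
# held plate label end in w3c crop: TL (205,472), notch outer (490,~488)->inner (452,553)
goto([*o,148.6],th+0.3)
```

```text
ctr [545.3 216.6] yaw 163.22 scale 0.993 res [[0.3, -0.2], [0.2, -0.2], [0.2, 0.3], [0.2, -0.2], [-0.2, 0.3], [-0.4, -0.1], [-0.3, 0.1]]
goto [3.197 0.309 0.013] -0.007
```

The station fits at (545.3,216.6), yaw 163.2°, with residuals within 0.4 mm. I move over it and down to hover just above the pin tips.

Request:
jog_arm --pt "0.6 0.1 0 0.07" --pt "1.5 0.2 0 0.07" --pt "2.5 0.3 0 0.07" --pt "3.1 0.32 0.4 0.07" --pt "3.22 0.32 1.4 0.07" --pt "3.22 0.32 2.6 0.07" --pt "3.22 0.32 3.6 0.07" --pt "3.22 0.32 3.9 0.07"

```text
t: 9.25
tool_pos: [543.3, 217.0, 51.4]
eef_rot: [-0.468, -3.104, 0.002]
force: [0.4, -0.5, -1.1]
grip_width: 43.8
```

Request:
jog_arm --pt "0 0 0 0" --pt "0 0 0 0" --pt "0 0 0 0" --pt "0 0 0 0" --pt "0 0 0 0" --pt "0 0 0 0" --pt "0 0 0 0" --pt "0 0 0 0"

```text
t: 10.25
tool_pos: [545.6, 217.2, 52.5]
eef_rot: [-0.469, -3.106, 0.0]
force: [0.3, -0.3, -0.7]
grip_width: 43.4
```

Run:
```python
from h import *
show(); c=get_calibration("wrist"); im=grab_frame("wrist")
np.save("w4.npy",{k:np.array(c[k]) for k in c},allow_pickle=True); b=im[...,::-1]; cv2.imwrite("pics/w4.png",b)
th=np.radians(163.22); st=lambda x,y,z:[545.3+x*np.cos(th)-y*np.sin(th),216.6+x*np.sin(th)+y*np.cos(th),z]
print([proj(c,st(x,y,41)).round(1).tolist() for x,y in [(50.5,0),(40.5,-18.5),(35,28.5),(35,-28.5),(-35,28.5),(-35,-28.5),(-50.5,0)]])
cv2.imwrite("pics/w4c.png",cv2.resize(b[180:420,210:420],None,fx=2.5,fy=2.5,interpolation=cv2.INTER_CUBIC))
```

```text
t 10.25 tcp [545.6 217.2  52.5] yaw 162.84 tilt [-1.e-04 -0.e+00 -1.e+00] q [ 0.25  0.56 -0.24  0.77  0.    0.55] F [ 0.3 -0.3 -0.7] w 43.4
[[309.8, 199.1], [351.0, 220.5], [247.9, 232.8], [372.6, 231.9], [257.2, 360.2], [366.3, 359.5], [312.0, 383.9]]
```

View pics/w4c.png

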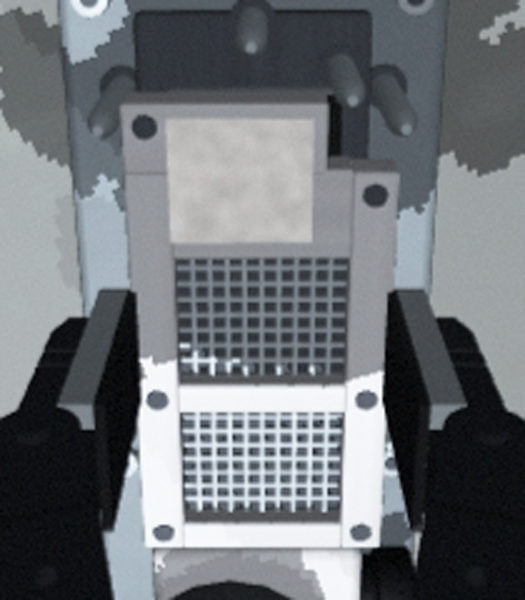

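Front pin (252,48), key (355,102) and side pins (97,130), (406,130) match the predictions within 1 px. The key pin is in line with the notch. I compute the plate's offset from the nest.

Run:
```python
from h import *
c=np.load("w4.npy",allow_pickle=True).item(); s,R,y=pose()
px=np.array([(121,104),(328,104),(330,170),(398,173),(382,548),(146,547)])/2.5+[210,180]-.3
M=np.array([(45,23),(45,-11),(33,-11),(33,-23),(-45,-23),(-45,23)],float)
for dz in (4,6,8):
    W=np.array([unproj(c,p,s["tool_pos"][2]+dz)[:2] for p in px])
    a=M-M.mean(0); b=W-W.mean(0); th=np.arctan2((a[:,0]*b[:,1]-a[:,1]*b[:,0]).sum(),(a*b).sum())
    Q=np.array([[np.cos(th),-np.sin(th)],[np.sin(th),np.cos(th)]]); o=W.mean(0)-Q@M.mean(0)
    e=Q.T@(o-[545.3,216.6])
    print(dz,"offset in station axes",e.round(2),"yaw err",round(np.degrees(th)-163.22,2),"scale",round(np.linalg.norm(b)/np.linalg.norm(a),3),"res",(W-(M@Q.T+o)).round(1).tolist())
```

```text
4 offset in station axes [-0.34 -1.84] yaw err -0.17 scale 1.005 res [[-0.1, 0.2], [-0.1, -0.2], [-0.5, 0.5], [-0.1, -0.3], [0.6, 0.0], [0.1, -0.1]]
6 offset in station axes [ 0.73 -1.79] yaw err -0.17 scale 0.99 res [[0.5, 0.4], [0.4, -0.5], [-0.2, 0.3], [0.2, -0.7], [-0.2, -0.0], [-0.6, 0.5]]
8 offset in station axes [ 1.81 -1.74] yaw err -0.17 scale 0.976 res [[1.1, 0.6], [0.8, -0.7], [0.1, 0.1], [0.4, -1.0], [-1.1, -0.1], [-1.2, 1.1]]
```

The plate is 1.8 mm towards station -y (tool +y), with x and yaw near zero. I correct by -1.7 mm in tool y and lower into the tops of the pins.

Request:
jog_arm --pt "0 -0.04 0 -0.02" --pt "0 -0.07 0 -0.02" --pt "0 -0.07 0.1 -0.02" --pt "0 -0.07 0.25 -0.02" --pt "0 -0.07 0.4 -0.02" --pt "0 -0.07 0.55 -0.02" --pt "0 -0.07 0.66 -0.02" --pt "0 -0.07 0.66 -0.02"

```text
t: 11.3
tool_pos: [544.9, 215.5, 35.8]
eef_rot: [-0.464, -3.107, 0.0]
force: [0.4, -0.6, -0.7]
grip_width: 44.0
```

Run:
```python
from h import *
show(); c=get_calibration("wrist"); im=grab_frame("wrist")
b=im[...,::-1]; cv2.imwrite("pics/w5.png",b)
cv2.imwrite("pics/w5c.png",cv2.resize(b[170:420,200:430],None,fx=2.4,fy=2.4,interpolation=cv2.INTER_CUBIC))
```

```text
t 11.3 tcp [544.9 215.5  35.8] yaw 163.0 tilt [-4.e-04 -1.e-04 -1.e+00] q [ 0.25  0.58 -0.26  0.74  0.    0.55] F [ 0.4 -0.6 -0.7] w 44.0
```

View pics/w5c.png

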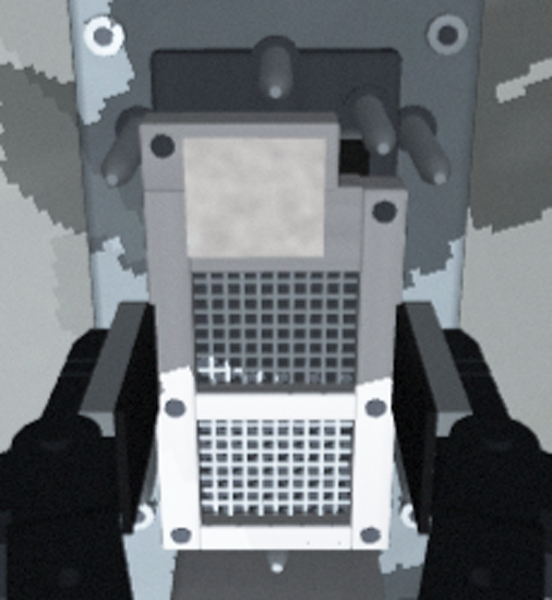

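No contact force yet. The notch clears the key pin (383,147), and the front pin (275,90), side pins (112,180), (440,180) and rear pin (277,567) all lie outside the plate. The plate top is now at about tip height, so a homography gives the gap directly.

Run:
```python
import cv2,numpy as np
t=np.float32([(275,90),(383,147),(112,180),(440,180),(277,567)]); m=np.float32([(50.5,0),(40.5,-18.5),(35,28.5),(35,-28.5),(-50.5,0)])
H,_=cv2.findHomography(t,m); f=lambda p:cv2.perspectiveTransform(np.float32([p]),H)[0].round(1).tolist()
print(f(t)); print(f([(141,122),(338,122),(338,186),(405,189),(390,549),(164,550)]))
```

```text
[[50.400001525878906, -0.10000000149011612], [40.70000076293945, -18.399999618530273], [35.0, 28.5], [34.900001525878906, -28.5], [-50.5, -0.0]]
[[45.20000076293945, 22.700000762939453], [45.0, -10.699999809265137], [33.79999923706055, -10.899999618530273], [33.29999923706055, -22.600000381469727], [-45.400001525878906, -23.799999237060547], [-46.29999923706055, 24.0]]
```

Centred within about 0.5 mm. I press down in steps and watch the force.

Request:
jog_arm --pt "0 0 0.06 0" --pt "0 0 0.12 0" --pt "0 0 0.18 0" --pt "0 0 0.24 0" --pt "0 0 0.3 0" --pt "0 0 0.36 0" --pt "0 0 0.36 0" --pt "0 0 0.36 0"

```text
t: 12.35
tool_pos: [545.1, 215.6, 27.0]
eef_rot: [-0.464, -3.107, -0.0]
force: [0.4, -0.2, -1.4]
grip_width: 43.6
```

Request:
jog_arm --pt "0 0 0.03 0" --pt "0 0 0.06 0" --pt "0 0 0.08 0" --pt "0 0 0.08 0" --pt "0 0 0.08 0" --pt "0 0 0.08 0" --pt "0 0 0.08 0" --pt "0 0 0.08 0"

```text
t: 13.35
tool_pos: [545.2, 215.6, 25.1]
eef_rot: [0.464, 3.107, 0.0]
force: [-0.3, 0.0, 2.7]
grip_width: 43.8
```

Request:
jog_arm --pt "0 0 0.04 0" --pt "0 0 0.08 0" --pt "0 0 0.12 0" --pt "0 0 0.16 0" --pt "0 0 0.16 0" --pt "0 0 0.16 0" --pt "0 0 0.16 0" --pt "0 0 0.16 0"

```text
t: 14.35
tool_pos: [545.1, 215.6, 21.2]
eef_rot: [0.464, 3.107, 0.0]
force: [-2.2, -0.4, 6.8]
grip_width: 44.1
```

Request:
jog_arm --pt "0 0 0.02 0" --pt "0 0 0.04 0" --pt "0 0 0.04 0" --pt "0 0 0.04 0" --pt "0 0 0.04 0" --pt "0 0 0.04 0" --pt "0 0 0.04 0" --pt "0 0 0.04 0"

```text
t: 15.35
tool_pos: [545.2, 215.6, 20.8]
eef_rot: [0.464, 3.107, 0.0]
force: [-3.5, -0.5, 12.6]
grip_width: 43.8
```

The force now rises steeply, from 6.8 to 12.6 N in 0.4 mm, about 6 mm below first contact, so the pad is at its stop. I add a small margin and take a last look.

Request:
jog_arm --pt "0 0 0.02 0" --pt "0 0 0.03 0" --pt "0 0 0.03 0" --pt "0 0 0.03 0" --pt "0 0 0.03 0" --pt "0 0 0.03 0" --pt "0 0 0.03 0" --pt "0 0 0.03 0"

```text
t: 16.35
tool_pos: [545.2, 215.6, 20.7]
eef_rot: [0.464, 3.106, 0.0]
force: [-6.7, -1.1, 20.4]
grip_width: 43.7
```

Run:
```python
from h import *
show(); print(bot.read_state()["torque"].round(2)); c=get_calibration("wrist"); b=grab_frame("wrist")[...,::-1]
cv2.imwrite("pics/w6c.png",cv2.resize(b[170:420,200:430],None,fx=2.4,fy=2.4,interpolation=cv2.INTER_CUBIC))
show()
```

```text
t 16.35 tcp [545.2 215.6  20.7] yaw 163.01 tilt [ 7.e-04  1.e-04 -1.e+00] q [ 0.25  0.6  -0.27  0.7  -0.    0.55] F [-6.7 -1.1 20.4] w 43.7
[-0.47  1.31  0.  ]
t 16.4 tcp [545.2 215.6  20.7] yaw 163.0 tilt [ 8.e-04  1.e-04 -1.e+00] q [ 0.25  0.6  -0.27  0.7  -0.    0.55] F [-6.8 -1.7 21.2] w 43.5
```

View pics/w6c.png

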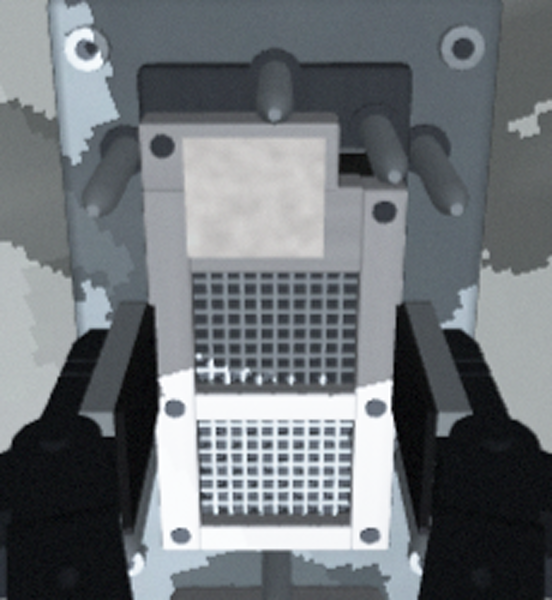

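The plate lies label up inside the nest. The key pin tip (393,177) stands in the notch, the other pins are outside the edges, and the plate has not moved between the pads. The force is steady at about 20 N against the stop, so I hand in while still holding.

```bash
python3 -c "
from h import *
show(); print(bot.finish_job())"
```

```text
t 16.4 tcp [545.2 215.6  20.7] yaw 163.0 tilt [ 8.e-04  1.e-04 -1.e+00] q [ 0.25  0.6  -0.27  0.7  -0.    0.55] F [-6.8 -1.7 21.2] w 43.5
the job is handed in; nothing more can be done
None
```

I picked up the label-up filter plate, seated it label up in the air-test station with its notch over the key pin, and pressed the pad down. I handed the job in at 16.4 s still gripping and pressing; no verdict was reported.

**Last checks:**
- **Position:** just before pressing, the plate was centred in the nest within about 0.5 to 1 mm, against 2.5 mm of play. The last picture shows the key pin in the notch and the nest pins I could see outside the plate's edges.
- **Pad fully down:** the pad went down about 6 mm from first contact, then the force rose steeply from 7 to 13 N in 0.4 mm. It ended at about 20 to 21 N, which fits the pad being on its stop. I had no direct reading of the pad joint.
- **Rest of the bench:** the arm kept clear of the turned-over plate, the turquoise look-alike and the other things, but I took no final overview picture.

**What disagreed:**
- The gripper read 43.5 to 44 mm on a 46 mm plate, but the hold was firm.
- The first overhead estimate of the station was about 5 mm off the closer view, which I used instead.
- The hover picture showed the plate 1.8 mm off sideways, which I corrected before lowering.
- About 7 N of sideways force remained under the final press, with no visible movement of the plate.

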